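# Cure the practice nails

### The job

Set the practice nails curing: with the fingertips, push the lamp's pulled-out tray fully home from the front, without gripping it or reaching inside, so that the tip stand rides in under the hood untouched and still standing. Then press the large start button on top of the lamp right down and let it go. Do not press the small button or start the lamp with the tray still out, and leave everything else on the table where it is.

Things in the scene. Friction and masses are not known exactly. Their poses are not given: they have to be found in the camera images.
- lamp: the white nail-curing lamp, fixed to the table. Hood 190 mm deep (x), 225 mm wide (y), top at 105 mm; its open mouth faces its own -x, hood front at x = -95 mm. A base apron with two low cheeks (26 mm high, along y = +-105 mm) runs forward from the hood to x = -140 mm. Origin: under the hood's centre, on the table; x points from the mouth to the back, z up.
- tray (a joint): how far the lamp's tray is pulled out, in m: 0 = fully home (its front panel's back closes against the ends of the apron cheeks), up to 0.16. It slides along the lamp's x without a spring, stays where it is left, and needs about 1.5 N plus a little with speed.
- tray_front (a point): the centre of the outer face of the tray's upright front panel (grey, 225 mm wide in y, 4 to 40 mm above the table, 12 mm thick); this point is 22 mm above the table. Pushing this face along the lamp's +x shuts the tray; at home it is 152 mm in front of the lamp's origin.
- tray_bed (a point): the centre of the upper face of the tray's metal bed (215 mm long in x, 180 mm wide, 12 mm above the table), which lies behind the front panel and moves with the tray.
- tip_stand: loose stand of practice nail tips standing on the tray bed: round foot 64 mm across, five thin posts with tips, 60 mm high, about 90 g. Origin at the centre of its underside, z up. It rides along with the tray.
- start_button (a joint): travel of the LARGE round button (the start button) on the hood's top, in m: 0 = up, 0.006 = fully down (about 5 N, springs back).
- start_button_top (a point): centre of the upper face of the large button, 36 mm across, 127 mm above the table when up; it stands 10 mm proud of its round collar (52 mm across, top at 117 mm) and is pressed straight down. It may be at the left or the right on the hood, 110 mm from the small button.
- small_button (a joint): travel of the SMALL round button (another programme), in m: 0 = up, 0.006 = fully down. Not to be pressed.
- small_button_top (a point): centre of the upper face of the small button, 18 mm across, also 127 mm above the table, in a collar 34 mm across.
- gel_jar: a closed black jar, 52 mm across, 42 mm high; loose bystander, standing; origin at the centre of its underside
- polish: a small nail-polish bottle, 32 mm across, 72 mm high, black cap; loose bystander, standing; origin at the centre of its underside
- powder_pot: a small clear pot with a white lid, 46 mm across, 40 mm high; loose bystander, standing; origin at the centre of its underside
- nail_file: a flat nail file, 170 x 22 x 5 mm, long along its x; loose bystander
- brush: a brush 160 mm long lying along its x; loose bystander
- cleanser: a black bottle with a white cap, 54 mm across, 125 mm high; loose bystander, standing; origin at the centre of its underside
There are look-alikes about, which are no part of the job. Leave any orange or purple look-alike of the tip_stand alone.

How it is judged:
On the way, in this order (a step that is already met when the one before it is completed fails the run):
1. the tray is pushed fully home (value of joint tray below 0.004 m), for 0.2 s.
2. the large start button is pressed down (value of joint start_button above 0.004 m), for 0.1 s.
At the end, for the whole second after the job is handed in: The tray is home within 4 mm, both buttons are up again (within 1.5 mm), and the tip stand is at rest, upright within 0.1 rad, on the tray bed under the hood (its centre between 65 mm in front of and 60 mm behind the lamp's origin) (value of joint tray below 0.004 m and value of joint each of start_button, small_button below 0.0015 m and angle between tip_stand's own z axis and vertical below 0.1 rad and x of tip_stand in the frame of lamp between -0.065 and 0.06 m and z of tip_stand in the frame of lamp below 0.018 m and linear speed of tip_stand below 0.02 m/s); the robot touches nothing.
It fails at once if the start button is pressed while the tray is still out (value of joint start_button above 0.003 m and value of joint tray above 0.006 m).
It fails at once if the small button is pressed (value of joint small_button above 0.003 m).
It fails at once if the tip stand is touched by the fingers, falls over or is lifted off the tray (angle between tip_stand's own z axis and vertical above 0.4 rad or height (world z) of tip_stand above 0.03 m or contact force between the fingers and tip_stand above 0.5 N).
It fails at once if the tray is gripped or reached into: the fingers touch its inside (contact force between the fingers and tray_c1 above 1 N or contact force between the fingers and tray_c2 above 1 N).
It fails at once if another loose thing on the table is moved by more than 30 mm or lifted (distance of any of gel_jar, polish, powder_pot, nail_file, brush, cleanser from where it was at the start of the episode above 0.03 m).
It also fails if it takes over 42 s, if anything falls off the work surface, if the arm or the gripper's body presses on something with over 40 N, if the wrist force passes 120 N, or if a joint passes its speed limit or range.

### The arm

A 6-joint arm with a two-finger parallel gripper is mounted at the origin on the work surface. World frame = base frame: x ahead of the robot, y to its left, z up, the work surface at z = 0. Lengths are in m, angles in rad, forces in N, time in s.
With the tool pointing down it reaches from about 0.375 to 0.9 m from the base axis. Payload 3.1 kg.
Tool frame: the origin (TCP) lies between the finger pads; the fingertips stand 17 mm ahead of it and the grasp point (between the pads) lies 2 mm behind it; z points along the fingers, y is the line along which they close (so a half turn about z gives the same grasp; the last joint's range is limited). The gripper opens to 85 mm and grips with 20 to 120 N. Pads are 22 mm wide; open, the fingers measure 114 mm over their backs; the gripper's body (76 mm by 85 mm) begins 54 mm behind the grasp point. The pads swing forward as they close: fully open they stand 13 mm farther back than shut.
Start: joints at [1.058, 0.527, 1.433, -0, 1.181, -0.178], TCP at [0.205, 0.59, 0.248] pointing down, gripper open.
Joint ranges: [-3.08, 3.08], [-0.75, 2.2], [0.22, 2.44], [-1.43, 4.57], [0, 2.65], [-2.85, 2.85]. Speed limits (rad/s): [2.79, 2.79, 3.14, 3.14, 3.14, 3.14].

### API

Orientations are given as a unit quaternion [x, y, z, w].
In Python, from station import sense, vision, order gives the robot as it stands.
- The arm moves only by the shell command python3 -m crank 'ROWS' [OPENING] [FORCE]. ROWS is JSON, a list of rows, each an object with "dp": the shift along the world's x, y, z in units of 30 mm (1.0 is 30 mm), a list of three; "angular": the turn, a rotation vector about the world's x, y, z in degrees, a list of three. In form: [{"dp": [dx, dy, dz], "angular": [ax, ay, az]}, ...]. A call has 1 to 20 rows; each row shifts and turns the commanded pose from where the row before left it; what a row does not reach is not made up. A row lasts 1/10 s, in which the tool goes at most 50 mm and 8.59 degrees, less where a joint would pass 70% of its speed; a pose out of reach is approached as far as the arm can. A call is refused whole if a number of a shift passes 1 or a number of a turn 8.59, either way. A call with a gripper value outside its range is refused whole. OPENING is the closure, from 0 (fully open) to 1 (shut), set as the call begins (- or left out, the last holds). The fingers move at their own pace and stop on an object; FORCE is the grip in N (left out, the last holds). Time passes only in rows, so rows that do not move let the fingers close. It gives the time, the measured TCP pose, the force, the opening and the grip force at its end, in the units of the state.
- sense(): the state, without advancing time (a new reading comes with each control period).
- vision.snapshot(name): name is "side" or "top" or "wrist"; returns a dict with "image" (384x512x3 uint8, blue, green, red), "range_z" (384x512 float32, m along the optical axis (not along the pixel's ray), 0 where there is no reading), "mtx" (3x3 intrinsics, pixels), "pose" (4x4, takes a point from camera to world coordinates); the wrist camera has in their place "mount" (4x4, takes a point from camera to tool coordinates, whose origin is the TCP and whose axes are the flange's). Camera axes: x right, y down, z forward; pixel columns grow to the right and rows downward; lengths in m; the calibration is good to about 2 mm. A picture is of the moment at which its call begins: read the wrist's pose just before it.
- order.sign_off(): hands the job in; it is judged then, once.
The state is a dict: "t": time; "q": joint angles; "qd": joint speeds; "tau": joint torques, N m; "tcp_pos": TCP position; "tool_rot": TCP orientation; "force": force on the tool from outside, world axes, zero at the start; "ft_torque": the same for the moment, N m; "finger_gap": opening from 0.0 (shut) to 1.0 (fully open); "gripper_force": force on a finger pad.
Only numpy, scipy, OpenCV 4.12 (cv2) and the standard library are available. Lean on these libraries where they do the work, as an engineer would, in place of code of your own. Each camera call takes 0.05 s, during which the arm holds its last target. There are 200 camera calls.

## Working session

There is one attempt and no reset: what is moved stays moved. The work goes in short steps, Python scripts to look and compute and a shell command to move; the robot and the scene stay as the last step left them, time stands still between calls to the robot, and variables do not carry over. Pictures are saved under pics/ and viewed, at most 10 in all, crops included, and the job is handed in when it is done.

```bash
mkdir -p pics; python3 - <<'E'
from station import sense,vision
import cv2,numpy as np
s=sense();print(s['t'],s['tcp_pos'],s['tool_rot'],s['finger_gap'])
for n in('top','side'):
    d=vision.snapshot(n);cv2.imwrite(f'pics/{n}0.png',d['image']);np.savez(f'{n}0.npz',**{k:v for k,v in d.items()})
    print(n,d['mtx'].round(1).tolist(),d['pose'].round(3).tolist())
E
```

```text
0.0 [0.20441867 0.5898796  0.24732728] [ 1.66159364e-01  9.86098279e-01 -1.05774787e-03 -3.62620006e-04] 1.000385807839323
top [[359.5, 0.0, 252.8], [0.0, 359.5, 187.9], [0.0, 0.0, 1.0]] [[-0.014, -0.989, 0.15, 0.39], [-1.0, 0.016, 0.014, -0.015], [-0.017, -0.15, -0.989, 1.21], [0.0, 0.0, 0.0, 1.0]]
side [[483.3, 0.0, 245.1], [0.0, 483.3, 191.3], [0.0, 0.0, 1.0]] [[0.89, -0.292, 0.35, -0.01], [-0.456, -0.539, 0.709, -1.081], [-0.018, -0.791, -0.612, 1.074], [0.0, 0.0, 0.0, 1.0]]
```

View pics/top0.png

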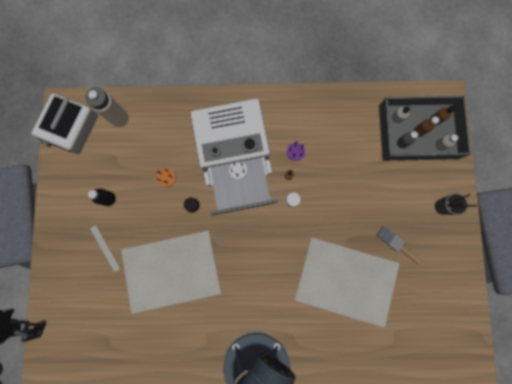

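View pics/side0.png

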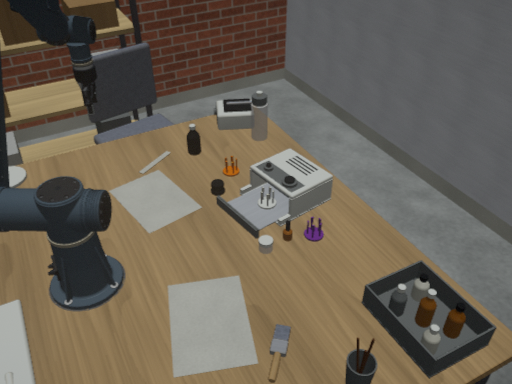

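Top view: the lamp hood is at (230,135), the white tip stand on the tray at (238,170), and the tray front at (245,208). The large button candidate is at (249,144) and the small one at (215,150). The look-alike stands, orange (165,177) and purple (296,151), are excluded by colour. The gel jar (192,204) and powder pot (294,199) flank the tray front.

```bash
cat > h.py <<'E'
import numpy as np
def load(n):
    return dict(np.load(n+'0.npz'))
def ray(d,u,v,z):
    p=d['pose'];r=p[:3,:3]@np.linalg.inv(d['mtx'])@[u,v,1];o=p[:3,3]
    return o+r*(z-o[2])/r[2]
def proj(d,P):
    p=d['pose'];c=p[:3,:3].T@(np.array(P)-p[:3,3]);c=d['mtx']@c;return c[:2]/c[2]
E
python3 - <<'E'
import cv2
from h import *
t=load('top')['image'][90:220,180:310];s=load('side')['image'][145:260,205:335]
a=cv2.resize(t,None,fx=4,fy=4,interpolation=cv2.INTER_CUBIC)
cv2.imwrite('pics/ct.png',a)
cv2.imwrite('pics/cs.png',cv2.resize(s,None,fx=5,fy=5,interpolation=cv2.INTER_CUBIC))
E
```

```text
(no output)
```

View pics/ct.png

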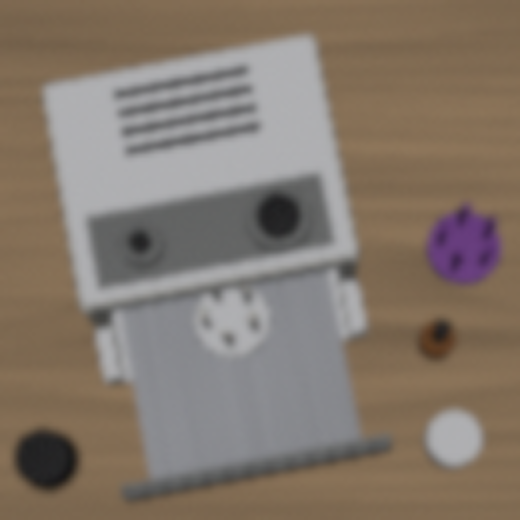

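View pics/cs.png

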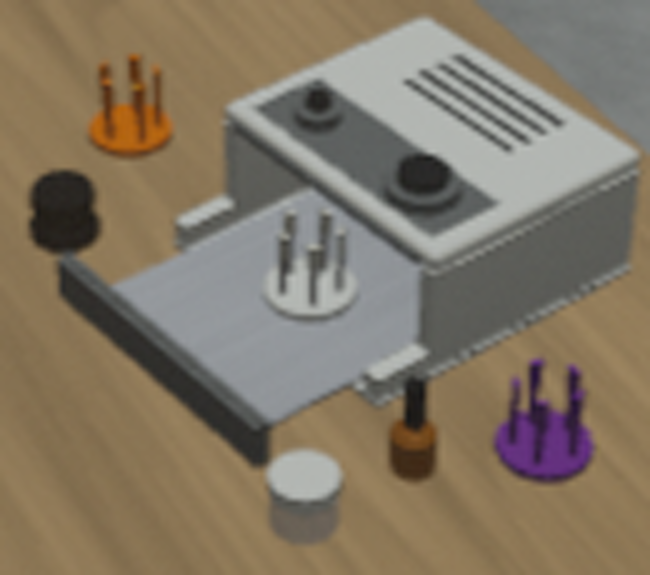

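The crops confirm it. The large button is at top crop (279,214) and side crop (424,172); the small one is at (140,241) and (318,98). The tray front's top edge runs from (125,492) to (390,443), and the tip stand is well clear behind it.

```bash
python3 - <<'E'
from h import *
T=load('top');S=load('side')
t=lambda x,y:((x+.5)/4-.5+180,(y+.5)/4-.5+90)
s=lambda x,y:((x+.5)/5-.5+205,(y+.5)/5-.5+145)
def tri(a,b):
    A=[];B=[]
    for d,(u,v) in((T,a),(S,b)):
        p=d['pose'];r=p[:3,:3]@np.linalg.inv(d['mtx'])@[u,v,1];r/=np.linalg.norm(r)
        M=np.eye(3)-np.outer(r,r);A.append(M);B.append(M@p[:3,3])
    return np.linalg.lstsq(np.vstack(A),np.hstack(B),rcond=None)[0]
f=lambda v:np.round(v,4).tolist()
L=ray(T,*t(279,214),.127);M=ray(T,*t(140,241),.127)
print('L',f(L),'M',f(M),np.linalg.norm(L-M))
print('tri L',f(tri(t(279,214),s(424,168))),'tri M',f(tri(t(140,241),s(318,96))))
print('sideL',f(ray(S,*s(424,168),.127)),'sideM',f(ray(S,*s(318,96),.127)))
C=[ray(T,*t(*c),.105) for c in((43,86),(315,35),(357,252),(84,308))];print('hood',[f(c) for c in C],f(np.mean(C,0)))
d=C[0]-C[1];print('yaws',np.degrees([np.arctan2(-d[0],d[1]),np.arctan2(-(M-L)[0],(M-L)[1])]))
# front panel top edge ends from both
print('panelT',f(ray(T,*t(125,492),.04)),f(ray(T,*t(390,445),.04)))
print('panelS',f(ray(S,*s(62,258),.04)),f(ray(S,*s(265,428),.04)))
for n,c,z in(('jar',(46,459),.042),('pot',(455,438),.04),('stand',(231,322),.02)):print(n,f(ray(T,*t(*c),z)))
E
```

```text
L [0.6958, 0.0095, 0.127] M [0.6762, 0.1176, 0.127] 0.10992863392558101
tri L [0.6953, 0.0098, 0.1259] tri M [0.6759, 0.1183, 0.1246]
sideL [0.6935, 0.0086, 0.127] sideM [0.6731, 0.1154, 0.127]
hood [[0.8119, 0.1989, 0.105], [0.8506, -0.021, 0.105], [0.67, -0.0512, 0.105], [0.6286, 0.1643, 0.105]] [0.7403, 0.0728, 0.105]
yaws [ 9.96868379 10.27044896]
panelT [0.4887, 0.1401, 0.04] [0.5239, -0.077, 0.04]
panelS [0.4841, 0.1378, 0.04] [0.5253, -0.0817, 0.04]
jar [0.5165, 0.2047, 0.042]
pot [0.5288, -0.1302, 0.04]
stand [0.6327, 0.0536, 0.02]
```

```bash
python3 -m crank '[{"dp":[0.43,-0.95,0],"angular":[0,0,1.47]},{"dp":[0.43,-0.95,0],"angular":[0,0,1.47]},{"dp":[0.43,-0.95,0],"angular":[0,0,1.47]},{"dp":[0.43,-0.95,0],"angular":[0,0,1.47]},{"dp":[0.43,-0.95,0],"angular":[0,0,1.47]},{"dp":[0.43,-0.95,0],"angular":[0,0,1.47]},{"dp":[0.43,-0.95,0],"angular":[0,0,1.47]},{"dp":[0.43,-0.95,0],"angular":[0,0,1.47]},{"dp":[0.43,-0.95,0],"angular":[0,0,1.47]},{"dp":[0.43,-0.95,0],"angular":[0,0,1.47]},{"dp":[0.43,-0.95,0],"angular":[0,0,1.47]},{"dp":[0.43,-0.95,0],"angular":[0,0,1.47]},{"dp":[0.43,-0.95,0],"angular":[0,0,1.47]},{"dp":[0.43,-0.95,0],"angular":[0,0,1.47]},{"dp":[0.43,-0.95,0],"angular":[0,0,1.47]},{"dp":[0.43,-0.95,0],"angular":[0,0,1.47]},{"dp":[0.43,-0.95,0],"angular":[0,0,1.47]},{"dp":[0.43,-0.95,0],"angular":[0,0,1.47]},{"dp":[0.43,-0.95,0],"angular":[0,0,1.47]},{"dp":[0.43,-0.95,0],"angular":[0,0,1.47]}]' 1 30
python3 - <<'E'
from station import sense,vision
import cv2
s=sense();print(s['t'],s['tcp_pos'],s['tool_rot'],s['finger_gap'],s['q'])
cv2.imwrite('pics/w1.png',vision.snapshot('wrist')['image'])
E
```

```text
t: 2.1
tcp_pos: [0.4628, 0.0193, 0.2481]
tool_rot: [-0.09, 0.996, 0.0, -0.0]
force: [1.5, 0.5, -0.3]
finger_gap: -0.001
gripper_force: 0.0
2.1 [0.46284049 0.01928323 0.24809601] [-8.99639327e-02  9.95944971e-01  1.29556574e-04 -2.96595474e-04] -0.0007836325334209848 [-2.00379886e-01  3.11488530e-01  1.82437685e+00  9.27571892e-05
  1.00636983e+00 -1.95139733e+00]
```

View pics/w1.png

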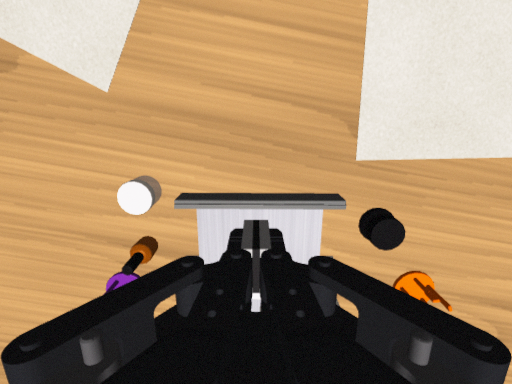

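The wrist view shows the panel from (176,197) to (345,197), centred at column 260 and square in the image, so the yaw matches. The gel jar (382,228) and powder pot (138,196) are well to the sides. Next I'll measure the face and descend in front of it.

```bash
python3 - <<'E'
from h import *
from station import sense,vision
from scipy.spatial.transform import Rotation as R
s=sense();d=vision.snapshot('wrist')
P=np.eye(4);P[:3,:3]=R.from_quat(s['tool_rot']).as_matrix();P[:3,3]=s['tcp_pos']
d['pose']=P@np.array(d['mount']);print('cam',d['pose'][:3,3].round(3))
a,b=[ray(d,u,v,.04) for u,v in((176,206),(345,206))]
print('top outer? ',a.round(4),b.round(4),'bottom-edge z.04',ray(d,260,194,.04).round(4),ray(d,260,194,.004).round(4),np.linalg.norm(a-b))
print(np.degrees(np.arctan2(b[1]-a[1],b[0]-a[0]))-90, d['range_z'][[190,194,198,202,206,210],225])
E
```

```text
cam [0.401 0.005 0.374]
top outer?  [ 0.5354 -0.0786  0.04  ] [0.4956 0.1389 0.04  ] bottom-edge z.04 [0.4995 0.0267 0.04  ] [0.5101 0.0291 0.004 ] 0.22106521432760035
10.368189036281962 [0.38885185 0.36590943 0.3497629  0.35115543 0.35347533 0.3845039 ]
```

```bash
python3 -m crank '[{"dp":[0,0.01,-0.89],"angular":[0,0,0]},{"dp":[0,0.01,-0.89],"angular":[0,0,0]},{"dp":[0,0.01,-0.89],"angular":[0,0,0]},{"dp":[0,0.01,-0.89],"angular":[0,0,0]},{"dp":[0,0.01,-0.89],"angular":[0,0,0]},{"dp":[0,0.01,-0.89],"angular":[0,0,0]},{"dp":[0,0.01,-0.89],"angular":[0,0,0]},{"dp":[0,0.01,-0.89],"angular":[0,0,0]},{"dp":[0,0,0],"angular":[0,0,0]},{"dp":[0,0,0],"angular":[0,0,0]}]'
```

```text
t: 3.2
tcp_pos: [0.4621, 0.0235, 0.0346]
tool_rot: [-0.09, 0.996, 0.0, -0.001]
force: [-0.5, 0.6, 0.8]
finger_gap: -0.002
gripper_force: 0.0
```

```bash
python3 -m crank '[{"dp":[0.1,0.018,0],"angular":[0,0,0]},{"dp":[0.1,0.018,0],"angular":[0,0,0]},{"dp":[0.1,0.018,0],"angular":[0,0,0]},{"dp":[0.1,0.018,0],"angular":[0,0,0]},{"dp":[0.1,0.018,0],"angular":[0,0,0]},{"dp":[0.1,0.018,0],"angular":[0,0,0]},{"dp":[0.1,0.018,0],"angular":[0,0,0]},{"dp":[0.1,0.018,0],"angular":[0,0,0]},{"dp":[0.1,0.018,0],"angular":[0,0,0]},{"dp":[0.1,0.018,0],"angular":[0,0,0]},{"dp":[0.1,0.018,0],"angular":[0,0,0]},{"dp":[0.1,0.018,0],"angular":[0,0,0]},{"dp":[0.1,0.018,0],"angular":[0,0,0]},{"dp":[0.1,0.018,0],"angular":[0,0,0]},{"dp":[0.1,0.018,0],"angular":[0,0,0]},{"dp":[0.1,0.018,0],"angular":[0,0,0]},{"dp":[0.1,0.018,0],"angular":[0,0,0]},{"dp":[0.1,0.018,0],"angular":[0,0,0]}]'
python3 - <<'E'
from station import vision
import cv2
d=vision.snapshot('side')['image'][125:275,195:345]
cv2.imwrite('pics/s2.png',cv2.resize(d,None,fx=4,fy=4,interpolation=cv2.INTER_CUBIC))
E
```

```text
t: 5.0
tcp_pos: [0.5168, 0.0327, 0.0346]
tool_rot: [-0.09, 0.996, 0.0, -0.0]
force: [-1.4, -0.4, -0.5]
finger_gap: 0.001
gripper_force: 0.8
```

View pics/s2.png

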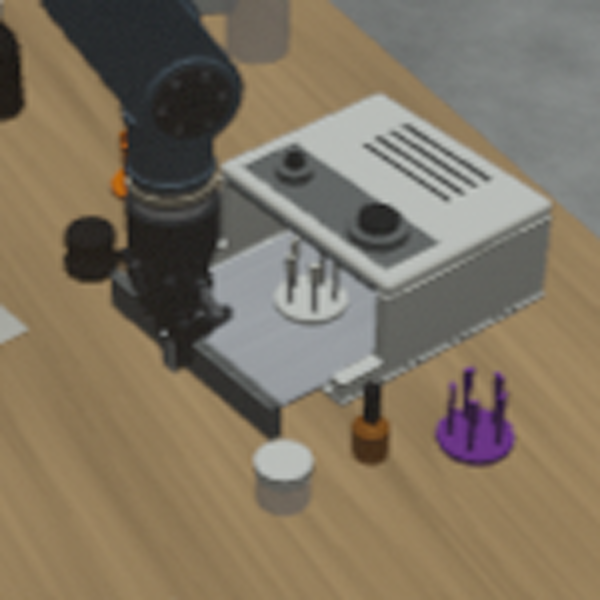

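The fingertips are on the front panel (at 180,355), the tray is moving in, and the stand (312,290) is upright. I'll carry on.

```bash
python3 -m crank '[{"dp":[0.1,0.018,0],"angular":[0,0,0]},{"dp":[0.1,0.018,0],"angular":[0,0,0]},{"dp":[0.1,0.018,0],"angular":[0,0,0]},{"dp":[0.1,0.018,0],"angular":[0,0,0]},{"dp":[0.1,0.018,0],"angular":[0,0,0]},{"dp":[0.1,0.018,0],"angular":[0,0,0]},{"dp":[0.1,0.018,0],"angular":[0,0,0]},{"dp":[0.1,0.018,0],"angular":[0,0,0]},{"dp":[0.1,0.018,0],"angular":[0,0,0]},{"dp":[0.1,0.018,0],"angular":[0,0,0]},{"dp":[0.1,0.018,0],"angular":[0,0,0]},{"dp":[0.1,0.018,0],"angular":[0,0,0]},{"dp":[0.1,0.018,0],"angular":[0,0,0]},{"dp":[0.1,0.018,0],"angular":[0,0,0]},{"dp":[0.1,0.018,0],"angular":[0,0,0]},{"dp":[0.08,0.014,0],"angular":[0,0,0]},{"dp":[0.06,0.01,0],"angular":[0,0,0]}]'
```

```text
t: 6.75
tcp_pos: [0.5663, 0.0414, 0.0347]
tool_rot: [-0.09, 0.996, -0.0, 0.0]
force: [-1.0, -1.0, 0.8]
finger_gap: -0.005
gripper_force: 0.8
```

```bash
python3 -m crank '[{"dp":[0.05,0.009,0],"angular":[0,0,0]},{"dp":[0.05,0.009,0],"angular":[0,0,0]},{"dp":[0.05,0.009,0],"angular":[0,0,0]},{"dp":[0.05,0.009,0],"angular":[0,0,0]}]'
```

```text
t: 7.15
tcp_pos: [0.572, 0.0425, 0.0347]
tool_rot: [-0.09, 0.996, -0.0, -0.0]
force: [-1.5, -2.2, 0.6]
finger_gap: -0.001
gripper_force: 0.8
```

```bash
python3 -m crank '[{"dp":[0.05,0.009,0],"angular":[0,0,0]},{"dp":[0.05,0.009,0],"angular":[0,0,0]},{"dp":[0.05,0.009,0],"angular":[0,0,0]},{"dp":[0.05,0.009,0],"angular":[0,0,0]}]'
```

```text
t: 7.55
tcp_pos: [0.5781, 0.0436, 0.0347]
tool_rot: [-0.09, 0.996, 0.0, 0.0]
force: [-0.7, -1.5, 0.8]
finger_gap: -0.002
gripper_force: 0.8
```

```bash
python3 -m crank '[{"dp":[0.04,0.007,0],"angular":[0,0,0]},{"dp":[0.04,0.007,0],"angular":[0,0,0]},{"dp":[0.04,0.007,0],"angular":[0,0,0]}]'
```

```text
t: 7.85
tcp_pos: [0.5798, 0.0441, 0.0345]
tool_rot: [-0.09, 0.996, 0.0, -0.002]
force: [-5.5, -3.1, 4.0]
finger_gap: -0.003
gripper_force: 3.3
```

```bash
python3 -m crank '[{"dp":[0.05,0.009,0],"angular":[0,0,0]},{"dp":[0,0,0],"angular":[0,0,0]},{"dp":[0,0,0],"angular":[0,0,0]},{"dp":[0,0,0],"angular":[0,0,0]}]'
```

```text
t: 8.25
tcp_pos: [0.5797, 0.0443, 0.0344]
tool_rot: [-0.09, 0.996, 0.0, -0.004]
force: [-6.1, -3.3, 3.9]
finger_gap: -0.001
gripper_force: 3.7
```

The push has hit a hard stop at the predicted home position. Now I'll back off, go up and check from above.

```bash
python3 -m crank '[{"dp":[-0.2,-0.035,0],"angular":[0,0,0]},{"dp":[-0.5,-0.09,0],"angular":[0,0,0]},{"dp":[-0.6,-0.1,0],"angular":[0,0,0]},{"dp":[-0.2,-0.035,0.3],"angular":[0,0,0]},{"dp":[0,0,0.9],"angular":[0,0,0]},{"dp":[0,0,0.9],"angular":[0,0,0]},{"dp":[0,0,0.9],"angular":[0,0,0]},{"dp":[0,0,0.9],"angular":[0,0,0]},{"dp":[0,0,0.9],"angular":[0,0,0]},{"dp":[0,0,0.9],"angular":[0,0,0]},{"dp":[0,0,0.9],"angular":[0,0,0]},{"dp":[0,0,0],"angular":[0,0,0]},{"dp":[0,0,0],"angular":[0,0,0]}]'
python3 - <<'E'
from h import *
from station import sense,vision
from scipy.spatial.transform import Rotation as R
import cv2
s=sense();d=vision.snapshot('wrist')
P=np.eye(4);P[:3,:3]=R.from_quat(s['tool_rot']).as_matrix();P[:3,3]=s['tcp_pos']
d['pose']=P@np.array(d['mount']);np.savez('wrist0.npz',**d)
c=vision.snapshot('side')['image'][125:275,195:345]
print(s['tcp_pos'])
cv2.imwrite('pics/ws3.png',np.hstack([cv2.resize(d['image'],(400,300)),cv2.resize(c,(300,300))]))
E
```

```text
t: 9.55
tcp_pos: [0.5389, 0.0368, 0.2339]
tool_rot: [-0.09, 0.996, -0.0, 0.002]
force: [0.1, 0.4, -0.2]
finger_gap: -0.006
gripper_force: 0.0
[0.5389001  0.03682769 0.233893  ]
```

View pics/ws3.png

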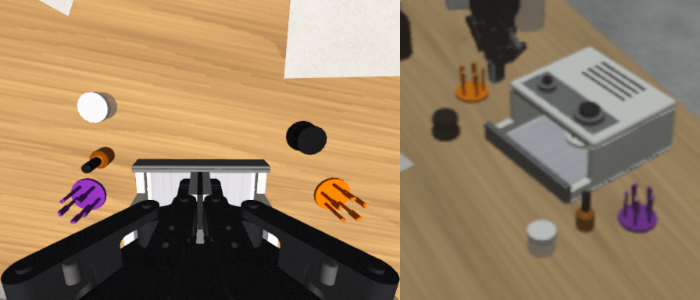

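The panel is close to the cheeks and the stand is under the hood. I'll zoom in to confirm the panel meets the cheek ends.

```bash
python3 - <<'E'
from h import *
from station import vision
import cv2
d=load('wrist');c=vision.snapshot('side')['image'][180:235,230:310]
w=d['image'][190:270,150:365]
cv2.imwrite('pics/z4.png',np.vstack([cv2.resize(w,(640,240),interpolation=cv2.INTER_CUBIC),cv2.resize(c,(640,350),interpolation=cv2.INTER_CUBIC)]))
E
```

```text
(no output)
```

View pics/z4.png

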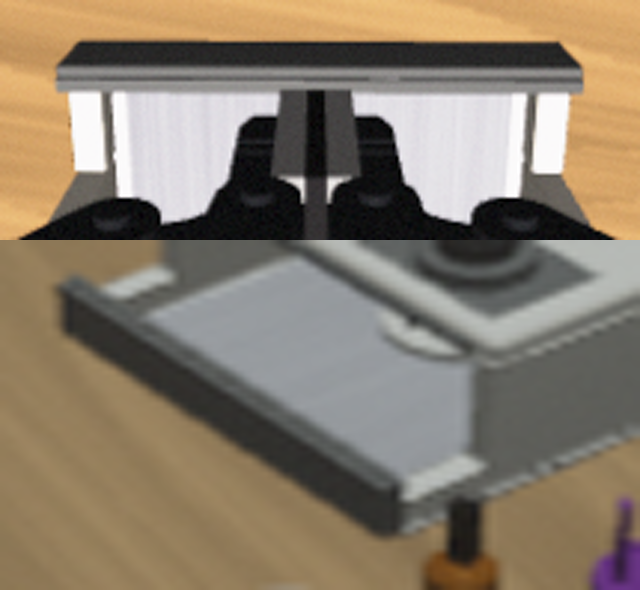

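The panel sits flush against both cheek ends at (90,90) and (550,90), so the tray is home. On to the large button.

```bash
python3 -m crank '[{"dp":[0.65,-0.114,0],"angular":[0,0,0]},{"dp":[0.65,-0.114,0],"angular":[0,0,0]},{"dp":[0.65,-0.114,0],"angular":[0,0,0]},{"dp":[0.65,-0.114,0],"angular":[0,0,0]},{"dp":[0.65,-0.114,0],"angular":[0,0,0]},{"dp":[0.65,-0.114,0],"angular":[0,0,0]},{"dp":[0.65,-0.114,0],"angular":[0,0,0]},{"dp":[0.65,-0.114,0],"angular":[0,0,0]},{"dp":[0,0,-0.6],"angular":[0,0,0]},{"dp":[0,0,-0.6],"angular":[0,0,0]},{"dp":[0,0,-0.6],"angular":[0,0,0]},{"dp":[0,0,-0.4],"angular":[0,0,0]},{"dp":[0,0,-0.2],"angular":[0,0,0]},{"dp":[0,0,0],"angular":[0,0,0]},{"dp":[0,0,0],"angular":[0,0,0]}]'
python3 - <<'E'
from station import vision
import cv2
c=vision.snapshot('side')['image'][110:240,220:350]
cv2.imwrite('pics/b5.png',cv2.resize(c,(560,560),interpolation=cv2.INTER_CUBIC))
E
```

```text
t: 11.2
tcp_pos: [0.6945, 0.0093, 0.1611]
tool_rot: [-0.09, 0.996, -0.0, 0.0]
force: [0.0, 0.3, 0.0]
finger_gap: 0.0
gripper_force: 0.0
```

View pics/b5.png

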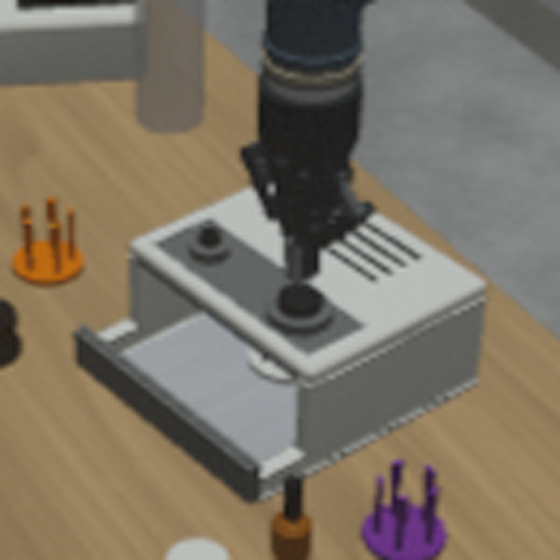

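The fingertips (300,275) are right above the large button (300,300). Pressing it now.

```bash
python3 -m crank '[{"dp":[0,0,-0.25],"angular":[0,0,0]},{"dp":[0,0,-0.2],"angular":[0,0,0]},{"dp":[0,0,-0.1],"angular":[0,0,0]},{"dp":[0,0,-0.08],"angular":[0,0,0]},{"dp":[0,0,-0.08],"angular":[0,0,0]},{"dp":[0,0,0],"angular":[0,0,0]}]'
```

```text
t: 11.85
tcp_pos: [0.6936, 0.0094, 0.1395]
tool_rot: [-0.09, 0.996, 0.0, -0.001]
force: [-2.4, -0.6, 2.9]
finger_gap: -0.003
gripper_force: 2.0
```

```bash
python3 -m crank '[{"dp":[0,0,-0.06],"angular":[0,0,0]},{"dp":[0,0,-0.06],"angular":[0,0,0]},{"dp":[0,0,0],"angular":[0,0,0]},{"dp":[0,0,0],"angular":[0,0,0]}]'
```

```text
t: 12.25
tcp_pos: [0.6938, 0.0094, 0.138]
tool_rot: [-0.09, 0.996, -0.0, 0.0]
force: [-5.3, 0.6, 12.3]
finger_gap: 0.002
gripper_force: 5.8
```

12 N at 6 mm of travel means the button is fully down. I'll hold briefly, then release.

```bash
python3 -m crank '[{"dp":[0,0,-0.03],"angular":[0,0,0]},{"dp":[0,0,0],"angular":[0,0,0]},{"dp":[0,0,0],"angular":[0,0,0]}]'; python3 -m crank '[{"dp":[0,0,0.3],"angular":[0,0,0]},{"dp":[0,0,0.8],"angular":[0,0,0]},{"dp":[0,0,0.8],"angular":[0,0,0]},{"dp":[0,0,0.8],"angular":[0,0,0]},{"dp":[-0.5,0,0.4],"angular":[0,0,0]},{"dp":[-0.9,0,0],"angular":[0,0,0]},{"dp":[-0.9,0,0],"angular":[0,0,0]},{"dp":[-0.9,0,0],"angular":[0,0,0]},{"dp":[-0.9,0,0],"angular":[0,0,0]},{"dp":[0,0,0],"angular":[0,0,0]},{"dp":[0,0,0],"angular":[0,0,0]}]'
python3 - <<'E'
from station import vision
import cv2
c=vision.snapshot('side')['image'][120:250,200:330]
cv2.imwrite('pics/e6.png',cv2.resize(c,(560,560),interpolation=cv2.INTER_CUBIC))
E
```

```text
t: 12.55
tcp_pos: [0.6938, 0.0094, 0.138]
tool_rot: [-0.09, 0.996, -0.0, 0.0]
force: [-6.5, 0.5, 14.7]
finger_gap: -0.002
gripper_force: 7.5
t: 13.65
tcp_pos: [0.5717, 0.0092, 0.2281]
tool_rot: [-0.089, 0.996, -0.0, 0.001]
force: [0.2, 0.3, 0.7]
finger_gap: 0.001
gripper_force: 0.0
```

View pics/e6.png

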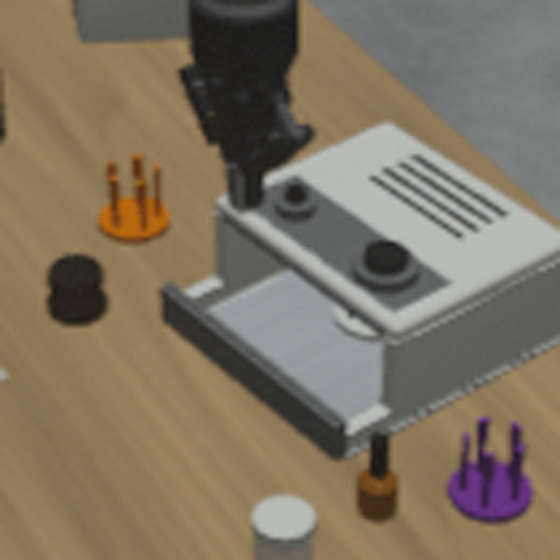

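The tray is shut, the start button (385,258) is back up, the stand's foot is under the hood (360,320), and the arm is clear.

```bash
python3 -c "from station import order;print(order.sign_off())"
```

```text
the job is handed in; nothing more can be done
None
```

I pushed the tray home to its stop, with the stand's foot visible under the hood, pressed the large start button fully down and released it, and handed the job in at about 14 s; no verdict was returned.

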